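# Turn the rotating pack display until the orange pack faces the front

### The job

On the shop counter, gently push the rim of the rotating display round by its white finger tabs, with the outside of the fingers and without pinching a tab, until the orange pack stands at the front, in line with the yellow arrow on the display's foot, and leave it there at rest. Do not touch, lift or topple any of the four packs, and leave the cleaner bottle, the screwdriver and the big blue box where they are.

Things in the scene. Friction and masses are not known exactly. Their poses are not given: they have to be found in the camera images.
- foot: fixed foot of the display on the counter, a dark steel disc 170 mm across and 18 mm high under the turntable, with a flat yellow arrow strip (24 mm wide, 4 mm thick, lying on the counter, from 75 to 235 mm from the axis, its head 65 mm wide at the outer end, pointing away from the axis) that marks the front. Origin on the turntable's axis at counter height; its +x axis runs along the arrow strip outwards from the turntable axis (the front), z up
- turntable: grey-topped black disc 250 mm across, 16 mm thick, its top 36 mm above the counter, turning without end either way about the vertical axis through its origin (centre of its underside, 20 mm above the counter); light friction (0.06 N m plus 0.04 N m per rad/s) stops it when let go. Eight white finger tabs on its rim; a steel hub 28 mm across stands 30 mm above its top
- tab0 (a point): top of the tab in the turntable's own +x direction, 140 mm from the axis, 55 mm above the counter; axes as the turntable's. All eight tabs are alike, every 45 degrees round: each 115 to 165 mm from the axis, 12 mm thick along the rim, 20 to 55 mm above the counter. Between tabs, beyond the disc's edge, is free air down to the counter (or the 4 mm arrow strip)
- orange_pack: Orange, black-banded retail pack standing loose on the turntable, square box 44 x 44 mm and 60 mm tall, 65 to 130 g; origin at the centre of its underside, z up; its centre stands 55 mm from the turntable's axis, at one of the turntable's own +x, +y, -x, -y directions (which one varies). This is the pack to bring to the front
- blue_pack: Blue, white-banded retail pack standing loose on the turntable, square box 44 x 44 mm and 60 mm tall, 65 to 130 g; origin at the centre of its underside, z up; its centre stands 55 mm from the turntable's axis, at one of the turntable's own +x, +y, -x, -y directions (which one varies)
- black_pack: Black, grey-banded retail pack standing loose on the turntable, square box 44 x 44 mm and 60 mm tall, 65 to 130 g; origin at the centre of its underside, z up; its centre stands 55 mm from the turntable's axis, at one of the turntable's own +x, +y, -x, -y directions (which one varies)
- white_pack: White, blue-banded retail pack standing loose on the turntable, square box 44 x 44 mm and 60 mm tall, 65 to 130 g; origin at the centre of its underside, z up; its centre stands 55 mm from the turntable's axis, at one of the turntable's own +x, +y, -x, -y directions (which one varies)
- cleaner: loose white screen-cleaner bottle with a red cap standing at the left of the display, 56 mm across and 190 mm tall; origin at the centre of its underside; bystander
- screwdriver: loose screwdriver 190 mm long lying on the counter at the right of the display; its x axis runs along it, handle to -x; origin about its middle; bystander
- cpu_box: loose big blue box standing at the right of the display, beyond the screwdriver, 75 x 105 mm and 100 mm tall; origin at the centre of its underside; bystander
There are look-alikes about, which are no part of the job. Of the things like the white_pack, leave any that is green or purple; of the rest the larger one is meant.

How it is judged:
At the end, for the whole second after the job is handed in: Orange pack on the arrow's side, its centre within 10 mm of the arrow's centre line; turntable at rest (under 0.05 rad/s); all packs upright (0.1 rad) on the turntable, 40 to 72 mm from its axis; cleaner bottle, screwdriver and big blue box within 20 mm of their starts (x of orange_pack in the frame of foot above 0.035 m and y of orange_pack in the frame of foot between -0.01 and 0.01 m and angular speed of turntable below 0.05 rad/s and distance of each of cleaner, screwdriver, cpu_box from where it was at the start of the episode below 0.02 m and angle between each of orange_pack, blue_pack, black_pack, white_pack's own z axis and vertical below 0.1 rad and height (world z) of orange_pack between 0.03 and 0.042 m and horizontal distance between orange_pack and turntable between 0.04 and 0.072 m and height (world z) of blue_pack between 0.03 and 0.042 m and horizontal distance between blue_pack and turntable between 0.04 and 0.072 m and height (world z) of black_pack between 0.03 and 0.042 m and horizontal distance between black_pack and turntable between 0.04 and 0.072 m and height (world z) of white_pack between 0.03 and 0.042 m and horizontal distance between white_pack and turntable between 0.04 and 0.072 m); the robot touches nothing.
It fails at once if a pack is touched by the robot (over 0.5 N) (contact force between any of the fingers, the arm and orange_pack above 0.5 N or contact force between any of the fingers, the arm and blue_pack above 0.5 N or contact force between any of the fingers, the arm and black_pack above 0.5 N or contact force between any of the fingers, the arm and white_pack above 0.5 N).
It fails at once if a pack is lifted (over 15 mm) or tipped (over 0.3 rad) (height (world z) of any of orange_pack, blue_pack, black_pack, white_pack above 0.051 m or angle between any of orange_pack, blue_pack, black_pack, white_pack's own z axis and vertical above 0.3 rad).
It fails at once if the turntable is pushed hard or a tab is pinched (over 18 N from the fingers) (contact force between the fingers and turntable above 18 N).
It fails at once if the cleaner bottle, screwdriver or big blue box is moved over 20 mm (distance of any of cleaner, screwdriver, cpu_box from where it was at the start of the episode above 0.02 m).
It also fails if it takes over 54 s, if anything falls off the work surface, if the arm or the gripper's body presses on something with over 40 N, if the wrist force passes 120 N, or if a joint passes its speed limit or range.

### The arm

A 6-joint arm with a two-finger parallel gripper is mounted at the origin on the work surface. World frame = base frame: x ahead of the robot, y to its left, z up, the work surface at z = 0. Lengths are in m, angles in rad, forces in N, time in s.
With the tool pointing down it reaches from about 0.375 to 0.975 m from the base axis. Payload 3.8 kg.
Tool frame: the origin (TCP) lies midway between the tips of the shut fingers; the grasp point (between the pads) lies robot.grip_depth behind it (robot.grip_depth is the distance from the TCP to the grasp point, in m); z points along the fingers, y is the line along which they close (so a half turn about z gives the same grasp; the last joint's range is limited). The gripper opens to 85 mm and grips with 20 to 120 N. Pads are 22 mm wide; open, the fingers measure 114 mm over their backs; the gripper's body (76 mm by 85 mm) begins 54 mm behind the grasp point. The pads swing forward as they close: fully open they stand 13 mm farther back than shut.
Start: joints at [-1.3, 0.264, 1.604, -0, 1.274, -0.037], TCP at [0.204, -0.643, 0.231] pointing down, gripper open.
Joint ranges: [-2.63, 2.63], [-0.94, 2.18], [0.31, 2.57], [-1.31, 4.45], [0, 2.66], [-2.55, 2.55]. Speed limits (rad/s): [2.57, 2.57, 3.14, 3.14, 3.14, 3.14].

### API

Orientations are given as [roll, pitch, yaw] about the fixed x, y, z axes, in that order (R = Rz(yaw) Ry(pitch) Rx(roll)).
In Python, from plant import robot, imaging, workorder gives the robot as it stands.
- The arm moves only by the tool play_rows, never from a script. Its argument "commands" is a list of rows, each an object of numbers: "x", "y", "z": the shift along the tool's x, y, z in mm; "turn": the turn about the tool's z in degrees; "fingers": the gripper's target within -1 to 1 (shut at 1, half-way at 0, fully open at -1). A call has exactly 5 rows; each row shifts and turns the commanded pose from where the row before left it, along the tool's axes as they then stand; what a row does not reach is not made up. A row lasts 1/10 s, in which the tool goes at most 50 mm and 8.59 degrees, less where a joint would pass 70% of its speed; a pose out of reach is approached as far as the arm can. A call with a gripper value outside its range is refused whole. The fingers move at their own pace and stop on an object; "squeeze" is the grip in N (left out, the last holds). Time passes only in rows, so rows that do not move let the fingers close, or fill a call up. It gives the time, the measured TCP pose, the force, the opening and the grip force at its end, in the units of the state.
- robot.read_state(): the state, without advancing time (a new reading comes with each control period).
- imaging.get_image(name): name is "scene" or "top" or "wrist"; returns (picture, depth): 384x512x3 uint8, red, green, blue; 384x512 float32, m along the optical axis (not along the pixel's ray), 0 where there is no reading.
- imaging.camera_params(name): a dict with "fx", "fy", "cx", "cy" (pixels), "R" (3x3) and "t" (3): a world point X has camera coordinates R X + t; the wrist camera has in their place "T_tool_cam" (4x4, takes a point from camera to tool coordinates, whose origin is the TCP and whose axes are the flange's). Camera axes: x right, y down, z forward; pixel columns grow to the right and rows downward; lengths in m; the calibration is good to about 2 mm. A picture is of the moment at which its call begins: read the wrist's pose just before it. camera_params takes no time and is no camera call.
- workorder.close_job(): hands the job in; it is judged then, once.
The state is a dict: "time_s": time; "qpos": joint angles; "qvel": joint speeds; "tau": joint torques, N m; "tcp_pos": TCP position; "orientation": TCP orientation; "ft_force": force on the tool from outside, world axes, zero at the start; "torque": the same for the moment, N m; "gripper_width": opening from 0.0 (shut) to 1.0 (fully open); "finger_force": force on a finger pad.
Only numpy, scipy, OpenCV 4.12 (cv2) and the standard library are available. Lean on these libraries where they do the work, as an engineer would, in place of code of your own. Each camera call takes 0.05 s, during which the arm holds its last target. There are 200 camera calls.

## Working session

There is one attempt and no reset: what is moved stays moved. The work goes in short steps, Python scripts to look and compute and a tool call to move; the robot and the scene stay as the last step left them, time stands still between calls to the robot, and variables do not carry over. Pictures are saved under pics/ and viewed, at most 10 in all, crops included, and the job is handed in when it is done.

Besides the shell and the picture viewer there is one more tool, called as a command line: name --argument value ..., lists and objects as JSON in quotes. play_rows: Moves the arm, as the interface text tells. Its arguments: {"type":"object","properties":{"commands":{"type":"array"},"squeeze":{"type":"number"}},"required":["commands"]}

```bash
mkdir -p pics; ls; python3 - <<'E'
from plant import robot, imaging, workorder
import cv2,numpy as np
s=robot.read_state();print(s['time_s'],s['tcp_pos'],s['orientation'],robot.grip_depth)
for n in('top','scene'):
    p,d=imaging.get_image(n);np.savez(f'pics/{n}0.npz',p=p,d=d);cv2.imwrite(f'pics/{n}0.png',p[:,:,::-1])
    c=imaging.camera_params(n);print(n,c)
E
```

```text
pics
0.0 [ 0.2042816  -0.64257421  0.22994151] [-3.13932366e+00 -4.57320491e-05  3.07843834e-01] 0.0187
top {'fx': 382.19429149326146, 'fy': 382.19429149326146, 'cx': 254.27025795162336, 'cy': 192.598571304267, 'R': array([[-2.03393618e-02, -9.99790126e-01, -2.45239566e-03],
       [-9.96427117e-01,  2.04719335e-02, -8.19383944e-02],
       [ 8.19714029e-02,  7.77058889e-04, -9.96634379e-01]]), 't': array([0.01841683, 0.60922985, 1.35654852])}
scene {'fx': 457.8723998597872, 'fy': 457.8723998597872, 'cx': 255.3437826239329, 'cy': 188.9822693481359, 'R': array([[ 0.51981431,  0.85426074,  0.00562789],
       [ 0.59935414, -0.35999442, -0.71496757],
       [-0.60874272,  0.37502347, -0.69913496]]), 't': array([-0.29936512, -0.31550924,  1.71698314])}
```

View pics/top0.png

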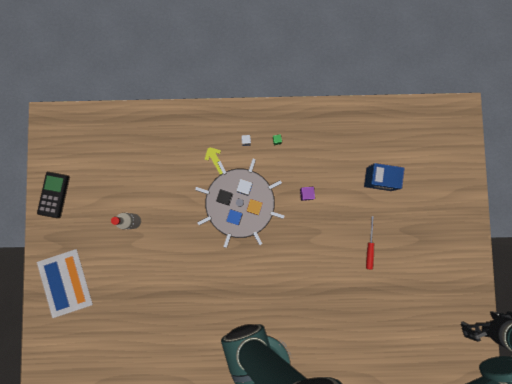

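View pics/scene0.png

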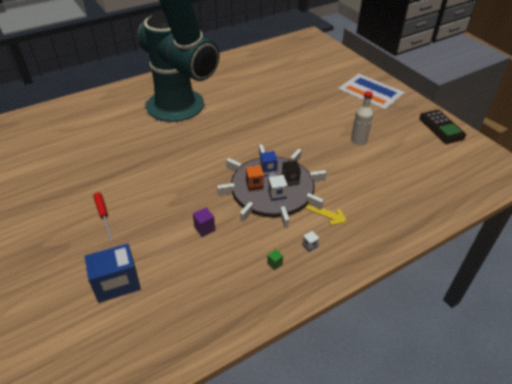

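The top view shows the display at about (240,203), with the arrow up-left at (213,155), the orange pack at (255,207), and a loose cube and blocks near the front and right. Next I measure.

```bash
cat > h.py <<'E'
import numpy as np,cv2
from plant import robot,imaging,workorder
def plane(n,u,v,z):
    c=imaging.camera_params(n);r=np.stack([(u-c['cx'])/c['fx'],(v-c['cy'])/c['fy'],np.ones_like(u,float)],-1)@c['R'];o=-c['R'].T@c['t']
    return o+r*((z-o[2])/r[...,2])[...,None]
def rectify(p,z,x0,x1,y0,y1,mm=1.0,n='top'):
    # bird's eye: row 0=x1, col 0=y1
    c=imaging.camera_params(n);X,Y=np.meshgrid(np.arange(x1,x0,-mm/1e3),np.arange(y1,y0,-mm/1e3),indexing='ij')
    q=np.stack([X,Y,np.full_like(X,z)],-1)@c['R'].T+c['t']
    return cv2.remap(p,(q[...,0]/q[...,2]*c['fx']+c['cx']).astype('f4'),(q[...,1]/q[...,2]*c['fy']+c['cy']).astype('f4'),cv2.INTER_LINEAR)
def cent(p,z,lo,hi,box,n='top'):
    h=cv2.cvtColor(p,cv2.COLOR_RGB2HSV);m=cv2.inRange(h,lo,hi);b=np.zeros_like(m);b[box[1]:box[3],box[0]:box[2]]=1
    v,u=np.nonzero(m*b);return plane(n,u.astype(float),v.astype(float),z)
E
python3 - <<'E'
from h import *
p=np.load('pics/top0.npz')['p'];d=np.load('pics/top0.npz')['d']
c0=plane('top',np.array([240.]),np.array([203.]),.036)[0];print('c0',c0)
cy=cent(p,.004,(22,120,120),(35,255,255),(195,140,235,185));print('yellow',len(cy),cy.mean(0))
uu=cv2.PCACompute(cy[:,:2].astype('f4'),mean=None);print(uu)
og=cent(p,.096,(8,120,100),(20,255,255),(235,185,275,225))
print('orange',len(og),og.mean(0))
# white tabs at z=.055
h=cv2.cvtColor(p,cv2.COLOR_RGB2HSV)
m=cv2.inRange(h,(0,0,170),(180,50,255));v,u=np.nonzero(m);P=plane('top',u*1.,v*1.,.055)
for it in range(3):
    r=np.hypot(*(P[:,:2]-c0[:2]).T);s=(r>.11)&(r<.175)
    a=np.arctan2(P[s,1]-c0[1],P[s,0]-c0[0])
    lab=np.exp(8j*a);print(s.sum(),np.degrees(np.angle(lab.mean()))/8,abs(lab.mean()),np.degrees(np.sort(a))[::12].round())
    # tab centres
    ph=np.angle(lab.mean())/8;k=np.round((a-ph)/(np.pi/4)).astype(int)%8
    tc=np.array([P[s][k==i,:2].mean(0) for i in range(8)]);c0=np.r_[tc.mean(0),0];print(c0,np.hypot(*(tc-c0[:2]).T).round(3))
# depth-based: tall things
big=rectify(p,.036,c0[0]-.25,c0[0]+.3,c0[1]-.28,c0[1]+.28)
cv2.imwrite('pics/b0.png',big[:,:,::-1])
E
```

```text
c0 [0.57228737 0.05776472 0.036     ]
yellow 207 [0.74700508 0.15473763 0.004     ]
(array([[0.7470053 , 0.15473767]], dtype=float32), array([[ 0.9222497 ,  0.38659462],
       [-0.38659462,  0.9222497 ]], dtype=float32))
orange 158 [0.55550538 0.00793815 0.096     ]
305 -19.233127486077702 0.9821225242817492 [-157. -155. -154. -152. -110. -108. -107.  -64.  -63.  -62.  -20.  -18.
  -17.   24.   25.   27.   28.   69.   71.  113.  115.  116.  158.  159.
  160.  162.]
[0.57444106 0.05930412 0.        ] [0.14  0.141 0.141 0.14  0.14  0.14  0.14  0.14 ]
305 -19.231304109973063 0.9859999732873099 [-156. -155. -154. -152. -110. -109. -108.  -66.  -64.  -63.  -21.  -19.
  -18.   24.   25.   27.   28.   70.   71.  114.  116.  117.  159.  160.
  161.  163.]
[0.57444106 0.05930412 0.        ] [0.14  0.141 0.141 0.14  0.14  0.14  0.14  0.14 ]
305 -19.231304109973063 0.9859999732873099 [-156. -155. -154. -152. -110. -109. -108.  -66.  -64.  -63.  -21.  -19.
  -18.   24.   25.   27.   28.   70.   71.  114.  116.  117.  159.  160.
  161.  163.]
[0.57444106 0.05930412 0.        ] [0.14  0.141 0.141 0.14  0.14  0.14  0.14  0.14 ]
```

View pics/b0.png

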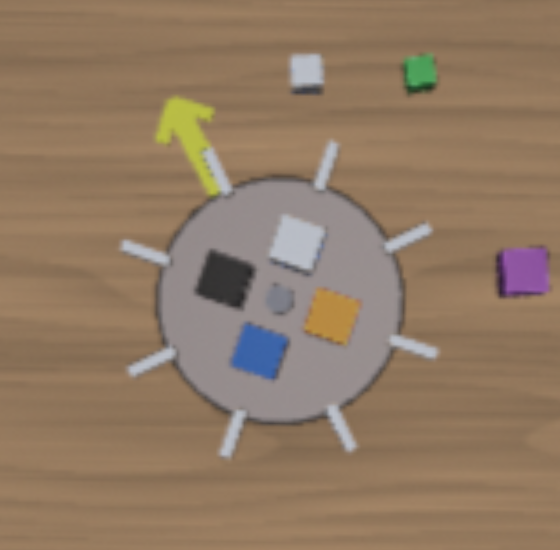

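```bash
python3 - <<'E'
from h import *
p=np.load('pics/top0.npz')['p'];C=np.array([.5744,.0593])
h=lambda a:np.degrees(np.arctan2(a[:,1]-C[1],a[:,0]-C[0]))
b=rectify(p,.004,.5,.9,-.0,.3,.5);H=cv2.cvtColor(b,cv2.COLOR_RGB2HSV);m=cv2.inRange(H,(22,110,90),(36,255,255))
v,u=np.nonzero(m);P=np.c_[.9-v*.0005,.3-u*.0005];r=np.hypot(*(P-C).T)
for lo,hi in((.16,.17),(.17,.18),(.18,.19),(.19,.2),(.2,.21),(.21,.22),(.22,.23),(.23,.24)):
    s=(r>lo)&(r<hi)
    if s.any():a=h(P[s]);print(lo,s.sum(),a.min().round(1),a.max().round(1),a.mean().round(1),((a.min()+a.max())/2).round(1))
og=cent(p,.096,(8,120,100),(20,255,255),(235,185,275,225));print('orange',h(og.mean(0)[None]),np.hypot(*(og.mean(0)[:2]-C)))
# gripper start offset: required moves
s=robot.read_state();yaw=s['orientation'][2];t=s['tcp_pos']
f=np.radians(-131.7);T=C+.152*np.array([np.cos(f),np.sin(f)]);d=T-t[:2]
print('target',T,'tool dx,dy mm',1e3*(d@[np.cos(yaw),np.sin(yaw)]),1e3*(d@[np.sin(yaw),-np.cos(yaw)]),'yaw',np.degrees(yaw))
E
```

```text
0.16 535 28.7 33.6 31.2 31.2
0.17 816 24.1 33.5 29.7 28.8
0.18 1100 24.1 33.2 28.7 28.7
0.19 1156 20.9 36.5 28.6 28.7
0.2 2498 19.0 38.2 28.6 28.6
0.21 2526 19.1 38.1 28.7 28.6
0.22 1674 21.9 35.4 28.7 28.7
0.23 745 25.0 32.3 28.7 28.7
orange [-110.19718826] 0.05472701272193151
target [ 0.47328499 -0.054189  ] tool dx,dy mm 434.59746972732717 -479.30501074231034 yaw 17.63395113429397
```

play_rows --commands '[{"x":29,"y":-32,"z":0,"turn":0,"fingers":1},{"x":29,"y":-32,"z":0,"turn":0,"fingers":1},{"x":29,"y":-32,"z":0,"turn":0,"fingers":1},{"x":29,"y":-32,"z":0,"turn":0,"fingers":1},{"x":29,"y":-32,"z":0,"turn":0,"fingers":1}]' --squeeze 30

```text
time_s: 0.6
tcp_pos: [0.2944, -0.4449, 0.2306]
orientation: [-3.141, 0.0, 0.307]
ft_force: [1.0, -0.8, 0.5]
gripper_width: 0.145
finger_force: 0.0
```

play_rows --commands '[{"x":29,"y":-32,"z":0,"turn":0,"fingers":1},{"x":29,"y":-32,"z":0,"turn":0,"fingers":1},{"x":29,"y":-32,"z":0,"turn":0,"fingers":1},{"x":29,"y":-32,"z":0,"turn":0,"fingers":1},{"x":29,"y":-32,"z":0,"turn":0,"fingers":1}]'

```text
time_s: 1.1
tcp_pos: [0.384, -0.2486, 0.2309]
orientation: [-3.141, 0.0, 0.307]
ft_force: [1.5, 0.6, 0.9]
gripper_width: -0.001
finger_force: 0.0
```

play_rows --commands '[{"x":29,"y":-32,"z":0,"turn":0,"fingers":1},{"x":29,"y":-32,"z":0,"turn":0,"fingers":1},{"x":29,"y":-32,"z":0,"turn":0,"fingers":1},{"x":29,"y":-32,"z":0,"turn":0,"fingers":1},{"x":29,"y":-32,"z":0,"turn":0,"fingers":1}]'

```text
time_s: 1.6
tcp_pos: [0.4737, -0.0523, 0.231]
orientation: [3.142, 0.0, 0.308]
ft_force: [1.0, -0.5, -0.3]
gripper_width: -0.0
finger_force: 0.0
```

play_rows --commands '[{"x":0,"y":0,"z":0,"turn":-7.5,"fingers":1},{"x":0,"y":0,"z":0,"turn":-7.5,"fingers":1},{"x":0,"y":0,"z":0,"turn":-7.5,"fingers":1},{"x":0,"y":0,"z":0,"turn":-8.2,"fingers":1},{"x":0,"y":0,"z":0,"turn":0,"fingers":1}]'

```text
time_s: 2.1
tcp_pos: [0.4733, -0.0539, 0.2308]
orientation: [-3.141, 0.0, 0.844]
ft_force: [-0.0, 1.1, -0.1]
gripper_width: 0.0
finger_force: 0.0
```

play_rows --commands '[{"x":0,"y":0,"z":45,"turn":0,"fingers":1},{"x":0,"y":0,"z":45,"turn":0,"fingers":1},{"x":0,"y":0,"z":20,"turn":0,"fingers":1},{"x":0,"y":0,"z":0,"turn":0,"fingers":1},{"x":0,"y":0,"z":0,"turn":0,"fingers":1}]'

```text
time_s: 2.6
tcp_pos: [0.4737, -0.0541, 0.1215]
orientation: [-3.141, 0.0, 0.842]
ft_force: [0.2, 0.3, 0.3]
gripper_width: -0.001
finger_force: 0.0
```

```bash
python3 - <<'E'
from h import *
p,d=imaging.get_image('scene');cv2.imwrite('pics/s1.png',cv2.resize(p[120:260,180:380,::-1],None,fx=4,fy=4))
E
```

```text
(no output)
```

View pics/s1.png

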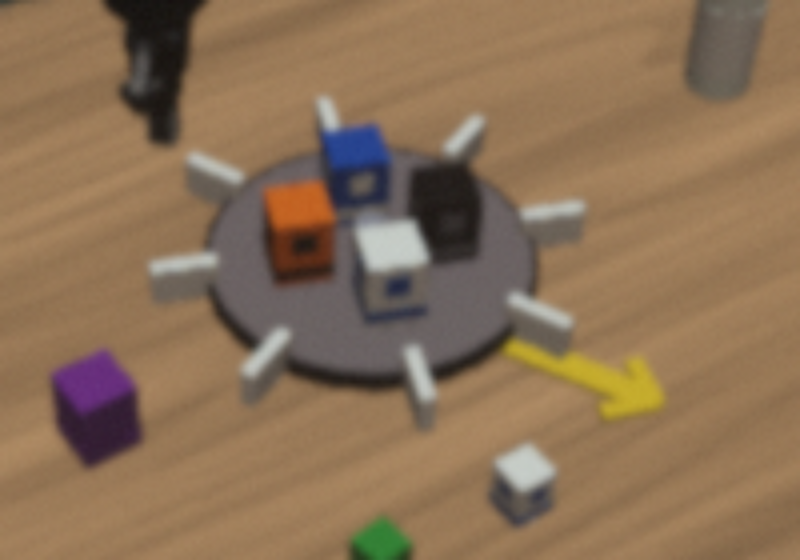

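The shut fingers (tip at 165,135) hang above the gap between the tabs at (215,175) and (330,115), and the gap is clear. I'll lower them.

play_rows --commands '[{"x":0,"y":0,"z":30,"turn":0,"fingers":1},{"x":0,"y":0,"z":30,"turn":0,"fingers":1},{"x":0,"y":0,"z":20,"turn":0,"fingers":1},{"x":0,"y":0,"z":9,"turn":0,"fingers":1},{"x":0,"y":0,"z":0,"turn":0,"fingers":1}]'

```text
time_s: 3.15
tcp_pos: [0.4741, -0.0541, 0.0327]
orientation: [3.141, -0.0, 0.843]
ft_force: [0.1, 0.4, 0.7]
gripper_width: -0.0
finger_force: 0.0
```

play_rows --commands '[{"x":0.2,"y":8,"z":0,"turn":-3,"fingers":1},{"x":0.2,"y":8,"z":0,"turn":-3,"fingers":1},{"x":0.2,"y":8,"z":0,"turn":-3,"fingers":1},{"x":0,"y":3,"z":0,"turn":-1.1,"fingers":1},{"x":0,"y":2,"z":0,"turn":-0.8,"fingers":1}]'

```text
time_s: 3.65
tcp_pos: [0.4986, -0.0716, 0.034]
orientation: [3.139, -0.001, 1.034]
ft_force: [-1.2, 0.2, -0.4]
gripper_width: -0.001
finger_force: 0.0
```

play_rows --commands '[{"x":0,"y":2,"z":0,"turn":-0.8,"fingers":1},{"x":0,"y":2,"z":0,"turn":-0.8,"fingers":1},{"x":0,"y":2,"z":0,"turn":-0.8,"fingers":1},{"x":0,"y":2,"z":0,"turn":-0.8,"fingers":1},{"x":0,"y":2,"z":0,"turn":-0.8,"fingers":1}]'

```text
time_s: 4.15
tcp_pos: [0.5056, -0.0761, 0.0322]
orientation: [-3.141, 0.0, 1.105]
ft_force: [0.8, 0.3, 0.5]
gripper_width: 0.003
finger_force: 0.0
```

play_rows --commands '[{"x":0,"y":2,"z":0,"turn":-0.8,"fingers":1},{"x":0,"y":2,"z":0,"turn":-0.8,"fingers":1},{"x":0,"y":2,"z":0,"turn":-0.8,"fingers":1},{"x":0,"y":2,"z":0,"turn":-0.8,"fingers":1},{"x":0,"y":2,"z":0,"turn":-0.8,"fingers":1}]'

```text
time_s: 4.65
tcp_pos: [0.5148, -0.0804, 0.0322]
orientation: [-3.141, 0.0, 1.175]
ft_force: [-0.9, 0.2, 0.5]
gripper_width: -0.001
finger_force: 0.2
```

```bash
cat >> h.py <<'E'
C=np.array([.5744,.0593])
def tabs(p):
    h=cv2.cvtColor(p,cv2.COLOR_RGB2HSV);v,u=np.nonzero(cv2.inRange(h,(0,0,170),(180,50,255)));P=plane('top',u*1.,v*1.,.055)[:,:2]-C
    r=np.hypot(*P.T);s=(r>.12)&(r<.165);return np.degrees(np.angle(np.exp(8j*np.arctan2(P[s,1],P[s,0])).mean()))/8
def report(save=None):
    s=robot.read_state();t=s['tcp_pos'][:2]-C
    print('t',s['time_s'],'tool phi',np.degrees(np.arctan2(t[1],t[0])).round(2),'r',np.hypot(*t).round(4),'yaw-180',(np.degrees(s['orientation'][2])-180).round(1),'z',s['tcp_pos'][2],'q6',s['qpos'][5],'F',s['ft_force'])
    p,d=imaging.get_image('top')
    og=cent(p,.096,(8,120,100),(20,255,255),(215,175,270,230));o=og.mean(0)[:2]-C
    print('n',len(og),'orange',np.degrees(np.arctan2(o[1],o[0])).round(1),np.hypot(*o).round(4),'tabs mod45',tabs(p)%45)
    if save:cv2.imwrite(save,cv2.resize(p[110:290,140:340,::-1],None,fx=3,fy=3))
E
python3 -c "
from h import *
report()"
```

```text
t 4.65 tool phi -113.1 r 0.1519 yaw-180 -112.7 z 0.03220532295291483 q6 0.19339113260461016 F [-0.87252082  0.21479624  0.5470296 ]
n 157 orange -106.6 0.0547 tabs mod45 29.23125290894143
```

play_rows --commands '[{"x":0,"y":2.6,"z":0,"turn":-1,"fingers":1},{"x":0.1,"y":4,"z":0,"turn":-1.5,"fingers":1},{"x":0.1,"y":5.3,"z":0,"turn":-2,"fingers":1},{"x":0.15,"y":6.6,"z":0,"turn":-2.5,"fingers":1},{"x":0.2,"y":8,"z":0,"turn":-3,"fingers":1}]'

```text
time_s: 5.2
tcp_pos: [0.5401, -0.0886, 0.0322]
orientation: [-3.141, 0.0, 1.351]
ft_force: [-0.3, -0.5, -0.2]
gripper_width: -0.001
finger_force: 0.3
```

play_rows --commands '[{"x":0.2,"y":8,"z":0,"turn":-3,"fingers":1},{"x":0.2,"y":8,"z":0,"turn":-3,"fingers":1},{"x":0.2,"y":8,"z":0,"turn":-3,"fingers":1},{"x":0.2,"y":8,"z":0,"turn":-3,"fingers":1},{"x":0.2,"y":8,"z":0,"turn":-3,"fingers":1}]'

```text
time_s: 5.7
tcp_pos: [0.5803, -0.0924, 0.0323]
orientation: [3.141, 0.0, 1.613]
ft_force: [-1.1, -0.3, -0.6]
gripper_width: 0.001
finger_force: 0.3
```

play_rows --commands '[{"x":0.2,"y":8,"z":0,"turn":-3,"fingers":1},{"x":0.2,"y":8,"z":0,"turn":-3,"fingers":1},{"x":0.2,"y":8,"z":0,"turn":-3,"fingers":1},{"x":0.2,"y":8,"z":0,"turn":-3,"fingers":1},{"x":0.2,"y":8,"z":0,"turn":-3,"fingers":1}]'

```text
time_s: 6.2
tcp_pos: [0.6197, -0.0857, 0.0322]
orientation: [3.141, 0.0, 1.875]
ft_force: [-0.5, -1.2, 0.2]
gripper_width: -0.001
finger_force: 0.3
```

```bash
python3 -c "
from h import *
report('pics/t2.png')"
```

```text
t 6.2 tool phi -72.64 r 0.1519 yaw-180 -72.6 z 0.03224107937521757 q6 -0.48086791096025394 F [-0.49129199 -1.24914529  0.20935119]
n 158 orange -66.9 0.0542 tabs mod45 24.264003895084954
```

View pics/t2.png

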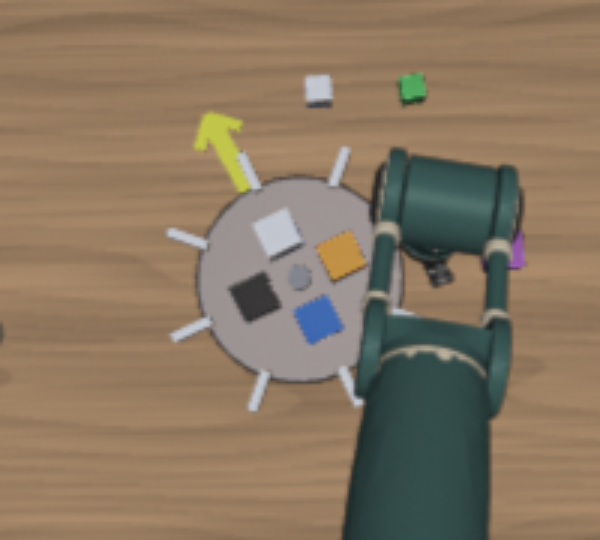

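play_rows --commands '[{"x":0,"y":2.6,"z":0,"turn":-1,"fingers":1},{"x":0.1,"y":5.3,"z":0,"turn":-2,"fingers":1},{"x":0.2,"y":8,"z":0,"turn":-3,"fingers":1},{"x":0.2,"y":8,"z":0,"turn":-3,"fingers":1},{"x":0.2,"y":8,"z":0,"turn":-3,"fingers":1}]'

```text
time_s: 6.75
tcp_pos: [0.6482, -0.073, 0.0321]
orientation: [-3.141, -0.0, 2.083]
ft_force: [-0.1, -1.2, 0.0]
gripper_width: 0.001
finger_force: 0.3
```

play_rows --commands '[{"x":0.2,"y":8,"z":0,"turn":-3,"fingers":1},{"x":0.2,"y":8,"z":0,"turn":-3,"fingers":1},{"x":0.2,"y":8,"z":0,"turn":-3,"fingers":1},{"x":0.2,"y":8,"z":0,"turn":-3,"fingers":1},{"x":0.2,"y":8,"z":0,"turn":-3,"fingers":1}]'

```text
time_s: 7.25
tcp_pos: [0.6803, -0.0492, 0.0321]
orientation: [-3.141, 0.0, 2.345]
ft_force: [-0.4, -1.2, 0.7]
gripper_width: 0.002
finger_force: 0.3
```

play_rows --commands '[{"x":0.2,"y":8,"z":0,"turn":-3,"fingers":1},{"x":0.2,"y":8,"z":0,"turn":-3,"fingers":1},{"x":0.2,"y":8,"z":0,"turn":-3,"fingers":1},{"x":0.2,"y":8,"z":0,"turn":-3,"fingers":1},{"x":0.2,"y":8,"z":0,"turn":-3,"fingers":1}]'

```text
time_s: 7.75
tcp_pos: [0.7051, -0.0179, 0.0322]
orientation: [-3.141, 0.0, 2.607]
ft_force: [-0.4, -1.2, 0.8]
gripper_width: -0.0
finger_force: 0.3
```

play_rows --commands '[{"x":0.2,"y":8,"z":0,"turn":-3,"fingers":1},{"x":0.2,"y":8,"z":0,"turn":-3,"fingers":1},{"x":0.2,"y":8,"z":0,"turn":-3,"fingers":1},{"x":0.2,"y":8,"z":0,"turn":-3,"fingers":1},{"x":0.2,"y":8,"z":0,"turn":-3,"fingers":1}]'

```text
time_s: 8.25
tcp_pos: [0.721, 0.0189, 0.0322]
orientation: [-3.141, 0.0, 2.868]
ft_force: [0.4, -0.6, 0.1]
gripper_width: -0.002
finger_force: 0.3
```

```bash
python3 -c "
from h import *
report('pics/t3.png')"
```

```text
t 8.25 tool phi -15.43 r 0.1521 yaw-180 -15.7 z 0.03221299503815814 q6 -1.3057250151141422 F [ 0.36729463 -0.59957388  0.12635289]
n 0 orange nan nan tabs mod45 36.744409798849794h.py:22: RuntimeWarning: Mean of empty slice.
  og=cent(p,.096,(8,120,100),(20,255,255),(215,175,270,230));o=og.mean(0)[:2]-C
  ret = um.true_divide(
```

View pics/t3.png

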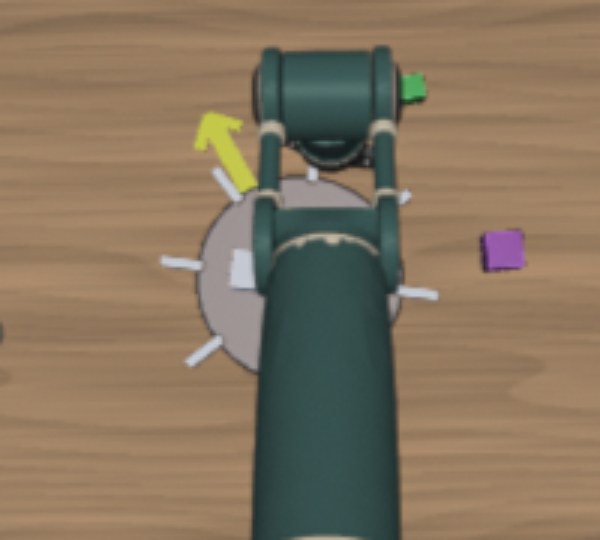

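play_rows --commands '[{"x":0,"y":2.6,"z":0,"turn":-1,"fingers":1},{"x":0.1,"y":5.3,"z":0,"turn":-2,"fingers":1},{"x":0.2,"y":8,"z":0,"turn":-3,"fingers":1},{"x":0.2,"y":8,"z":0,"turn":-3,"fingers":1},{"x":0.2,"y":8,"z":0,"turn":-3,"fingers":1}]'

```text
time_s: 8.8
tcp_pos: [0.7261, 0.0502, 0.0321]
orientation: [-3.141, -0.0, 3.078]
ft_force: [-0.8, -0.6, 0.7]
gripper_width: 0.004
finger_force: 0.3
```

play_rows --commands '[{"x":0.2,"y":8,"z":0,"turn":-3,"fingers":1},{"x":0.2,"y":8,"z":0,"turn":-3,"fingers":1},{"x":0.2,"y":8,"z":0,"turn":-3,"fingers":1},{"x":0.2,"y":8,"z":0,"turn":-3,"fingers":1},{"x":0.2,"y":8,"z":0,"turn":-3,"fingers":1}]'

```text
time_s: 9.3
tcp_pos: [0.7235, 0.0901, 0.0321]
orientation: [-3.141, -0.001, -2.943]
ft_force: [-0.7, -0.8, -0.4]
gripper_width: 0.002
finger_force: 0.3
```

play_rows --commands '[{"x":0.1,"y":5.3,"z":0,"turn":-2,"fingers":1},{"x":0,"y":2.6,"z":0,"turn":-1,"fingers":1},{"x":0,"y":2.6,"z":0,"turn":-1,"fingers":1},{"x":0,"y":2.6,"z":0,"turn":-1,"fingers":1},{"x":0,"y":2.6,"z":0,"turn":-1,"fingers":1}]'

```text
time_s: 9.8
tcp_pos: [0.7199, 0.1053, 0.0323]
orientation: [-3.142, -0.0, -2.84]
ft_force: [-0.6, -0.7, 0.2]
gripper_width: -0.001
finger_force: 0.2
```

```bash
python3 -W ignore -c "
from h import *
report('pics/t4.png')"
```

```text
t 9.8 tool phi 17.52 r 0.1526 yaw-180 -342.7 z 0.032269032135117656 q6 -1.7615612281844382 F [-0.6459968  -0.73015431  0.16983623]
n 0 orange nan nan tabs mod45 25.146244192837237
```

View pics/t4.png

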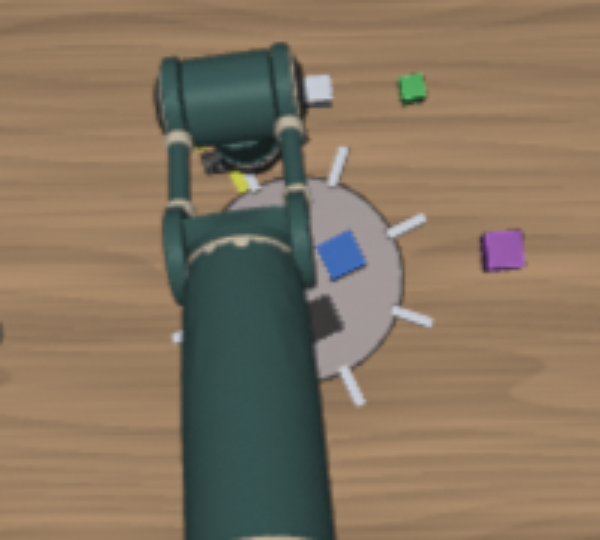

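play_rows --commands '[{"x":0,"y":2.6,"z":0,"turn":-1,"fingers":1},{"x":0,"y":2.6,"z":0,"turn":-1,"fingers":1},{"x":0,"y":2.6,"z":0,"turn":-1,"fingers":1},{"x":0,"y":2.1,"z":0,"turn":-0.8,"fingers":1},{"x":0,"y":0,"z":0,"turn":0,"fingers":1}]'

```text
time_s: 10.35
tcp_pos: [0.7167, 0.1152, 0.0323]
orientation: [3.141, 0.0, -2.774]
ft_force: [-0.8, -0.1, -0.0]
gripper_width: 0.002
finger_force: 0.0
```

play_rows --commands '[{"x":0,"y":-10,"z":0,"turn":0,"fingers":1},{"x":0,"y":-20,"z":0,"turn":0,"fingers":1},{"x":-10,"y":0,"z":-40,"turn":0,"fingers":1},{"x":-10,"y":0,"z":-45,"turn":0,"fingers":1},{"x":0,"y":0,"z":-45,"turn":0,"fingers":1}]'

```text
time_s: 10.85
tcp_pos: [0.7474, 0.0919, 0.1631]
orientation: [-3.141, -0.0, -2.776]
ft_force: [1.8, 0.1, 0.2]
gripper_width: -0.0
finger_force: 0.0
```

play_rows --commands '[{"x":0,"y":-45,"z":-20,"turn":0,"fingers":1},{"x":0,"y":-45,"z":0,"turn":0,"fingers":1},{"x":0,"y":-45,"z":0,"turn":0,"fingers":1},{"x":0,"y":-45,"z":0,"turn":0,"fingers":1},{"x":0,"y":-45,"z":0,"turn":0,"fingers":1}]'

```text
time_s: 11.35
tcp_pos: [0.8275, -0.1201, 0.1825]
orientation: [-3.141, 0.0, -2.776]
ft_force: [0.3, 0.1, 0.8]
gripper_width: 0.004
finger_force: 0.0
```

play_rows --commands '[{"x":0,"y":-45,"z":0,"turn":0,"fingers":1},{"x":0,"y":-30,"z":0,"turn":0,"fingers":1},{"x":0,"y":0,"z":0,"turn":0,"fingers":1},{"x":0,"y":0,"z":0,"turn":0,"fingers":1},{"x":0,"y":0,"z":0,"turn":0,"fingers":1}]'

```text
time_s: 11.85
tcp_pos: [0.8536, -0.1861, 0.182]
orientation: [3.141, -0.0, -2.775]
ft_force: [-0.4, 0.6, 0.6]
gripper_width: -0.001
finger_force: 0.0
```

```bash
python3 -W ignore -c "
from h import *
report('pics/t5.png')"
```

```text
t 11.85 tool phi -41.32 r 0.3717 yaw-180 -339.0 z 0.1820279461142732 q6 -2.1811976671966744 F [-0.40344492  0.58689782  0.57206041]
n 154 orange 29.7 0.0538 tabs mod45 29.152398894118807
```

View pics/t5.png

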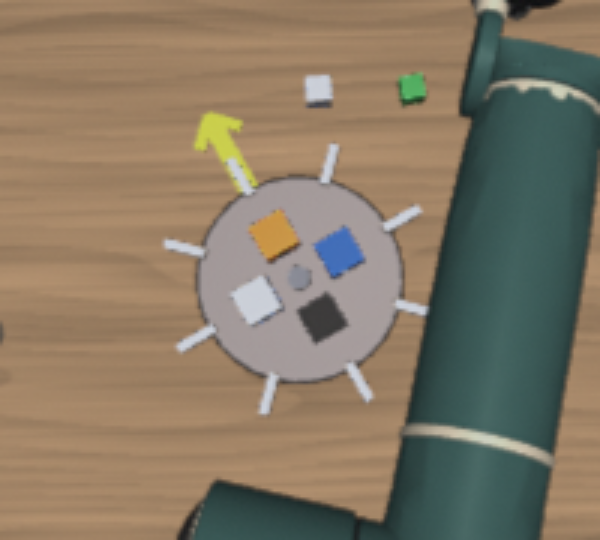

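The orange pack, at (275,235) in the crop, stands at 29.7° against the arrow's 28.7°. That is about 1 mm off the line. All the packs are upright and the arm is clear.

```bash
python3 -c "
from plant import workorder
print(workorder.close_job())"
```

```text
the job is handed in; nothing more can be done
None
```

The orange pack is at the front, about 1 mm off the arrow's centre line by the top camera, with all four packs upright and the arm clear. I handed the job in at about 12 s; the hand-in gave back no verdict.

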